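Fit and tug-test a lamp cartridge

TASK

Take the wing-headed lamp cartridge from the rack, push its T-shaped foot fully down through the slot of the cream lamphouse against the spring, and give it a quarter turn so that it locks. Then prove the lock: pull straight up with a slowly rising force to about 12 N (never above 18 N), hold that pull for about a second, ease off and let go, leaving the cartridge locked and upright. Leave the round plug, the objective lens, the glass dish and the oil bottle where they are.

Things in the scene. Friction and masses are not known exactly. Their poses are not given: they have to be found in the camera images.
- cart_wing (a point): Centre of the cartridge's grip: an upright flat grooved aluminium wing 44 long (x) x 16 thick (y) x 40 mm high. The loose cartridge is 72 mm tall, about 120 g; this point is 52 mm above its underside, 20 mm below its top, and the wing stands on a 36 mm round flange 20 mm below it. Grip across the 16 mm, at or just above this point so the fingertips clear the flange. z up.
- cart_foot (a point): Centre of the cartridge's underside, on its axis; axes as cart_wing. The T-foot there is a flat steel bar 40 (x, parallel to the wing) x 10 (y) x 6 mm high; above it a round stem 18 mm across up to 28 mm, then the flange from 28 to 32 mm.
- port (a point): Centre of the port, on the lamphouse's top face, 60 mm above the bench; x along the slot, z up. The port is a slot 43 (x) x 13 mm (y) through a 21 mm square opening at its middle, in a 4 mm top plate. In the opening a sprung plunger meets the foot's underside 8 to 14 mm deep; pushing on takes 2 to 7 N until the flange lands on the top face, foot 28 mm deep.
- lamphouse: Cream box 150 (x) x 120 (y) x 60 mm, fixed; origin under its centre. Inside, unseen, a ring with the same keyhole has its underside 13 to 19 mm below the top face (varies, not measurable). Pushed to the flange, the foot is clear below it and turns freely either way. Unturned, the plunger pushes it out; a quarter turn on and let go, it rises 3 to 9 mm and bears up on the ring: locked.
- ring (a joint): Lift (m) of the unseen retaining ring on its stiff springs, 0 at rest. Only pulling up a locked cartridge lifts it: it stays at 0 up to about 4.5 N of pull at the hand (weight of cartridge and ring), then rises 1 mm per 6 N: about 1.2 mm at 12 N, 2.2 mm at 18 N.
- rack: Grey block 80 (x) x 160 (y) x 36 mm high, fixed, origin at the centre of its underside. Two pockets 46 (x) x 22 mm, 31 mm deep, centred 45 mm either side of the middle along y; the cartridge's flange rests on its top with the wing along the rack's x.
- blank: Loose round plug in the rack's other pocket: round aluminium knob 32 mm across on a 36 mm flange, 72 mm tall, origin at the centre of its underside. Bystander.
- objective: Loose microscope objective lens, steel, 28 mm across, 48 mm tall, standing between the rack and the lamphouse; origin at the centre of its underside. Bystander.
- dish: Loose shallow glass dish 90 mm across, 16 mm high, beyond the rack; origin at the centre of its underside. Bystander.
- oil: Loose small amber bottle 32 mm across, 65 mm tall, beyond the lamphouse; origin at the centre of its underside. Bystander.
Mind the look-alikes: they are no part of the job. Leave any blue look-alike of the part that bears cart_wing alone. What is shaped like the lamphouse but orange is not meant.

How it is judged (in metres and radians):
On the way, in this order (a step that is already met when the one before it is completed fails the run):
1. the cartridge is pushed in and turned at least 60 degrees, so that its foot lies crosswise beneath the retaining ring (z of cart_foot in the frame of port below -0.014 m and horizontal distance between cart_foot and port below 0.006 m and angle between the x axis of cart_foot and the x axis of port, either way round above 1.05 rad and angle between cart_foot's own z axis and vertical below 0.15 rad), for 0.2 s.
2. the locked cartridge is pulled up with at least 9 N (ring lifted 0.8 mm) for 0.4 s (all of step 1 and value of joint ring above 0.0008 m), for 0.4 s.
At the end, for the whole second after the job is handed in: The cartridge rests released and still in the port, upright within 9 degrees and within 6 mm of its centre, foot more than 14 mm deep and turned at least 60 degrees from the slot, with no pull left on the ring (lift under 0.5 mm) (all of step 1 and value of joint ring below 0.0005 m and linear speed of cartridge below 0.02 m/s); the robot touches nothing.
It fails at once if the pull is above 18 N or so (ring lifted more than 2.5 mm) (value of joint ring above 0.0025 m).
It fails at once if the round plug, the objective lens, the dish or the oil bottle is moved more than 30 mm (distance of any of blank, objective, dish, oil from where it was at the start of the episode above 0.03 m).
It also fails if it takes over 64 s, if anything falls off the work surface, if the arm or the gripper's body presses on something with over 40 N, if the wrist force passes 120 N, or if a joint passes its speed limit or range.

ROBOT

A 7-joint arm with a two-finger parallel gripper is mounted at the origin on the work surface. World frame = base frame: x ahead of the robot, y to its left, z up, the work surface at z = 0. Lengths are in m, angles in degrees, forces in N, time in s.
With the tool pointing down it reaches from about 0.425 to 0.875 m from the base axis. Payload 4.7 kg.
Tool frame: the origin (TCP) lies at the very end of the fingers, on their centre line; the grasp point (between the pads) lies 19 mm behind it (env.grip_point_offset is the distance from the TCP to the grasp point, in m); z points along the fingers, y is the line along which they close (so a half turn about z gives the same grasp; the last joint's range is limited). The gripper opens to 87 mm and grips with 3 to 60 N. Pads are 19 mm wide; open, the fingers measure 117 mm over their backs; the gripper's body (75 mm by 190 mm) begins 51 mm behind the grasp point.
Start: joints at [-66.572, 18.392, -4.016, 83.108, 1.295, 78.541, -3.26], TCP at [0.25, 0.6, 0.223] pointing down, gripper open.
Joint ranges: [-163.93, 163.93], [-17.29, 119.83], [-79.2, 71.16], [3.27, 140.29], [-89.18, 269.18], [5.43, 117.66], [-154.24, 154.24]. Speed limits (degrees/s): [147.25, 147.25, 180, 180, 180, 180, 180].

INTERFACE

Orientations are given as [roll, pitch, yaw] about the fixed x, y, z axes, in that order (R = Rz(yaw) Ry(pitch) Rx(roll)).
In Python, from cell import env gives the robot as it stands.
- The arm moves only by the tool jog_arm, never from a script. Its argument "motion" is a list of rows, each an object of numbers: "x", "y", "z": the shift along the tool's x, y, z in cm; "ax", "ay", "az": the turn, a rotation vector about the tool's x, y, z in degrees. In form: [{"x": .., "y": .., "z": .., "ax": .., "ay": .., "az": ..}, ...]. A call has exactly 5 rows; each row shifts and turns the commanded pose from where the row before left it, along the tool's axes as they then stand; what a row does not reach is not made up. A row lasts 1/10 s, in which the tool goes at most 50 mm and 8.59 degrees, less where a joint would pass 70% of its speed; a pose out of reach is approached as far as the arm can. A call is refused whole if a number of a shift passes 5 or a number of a turn 8.59, either way. A call with a gripper value outside its range is refused whole. "claw" is the gripper command: -1 is shut, 1 is fully open, values between are in proportion, set as the call begins (left out, the last holds). The fingers move at their own pace and stop on an object; "squeeze" is the grip in N (left out, the last holds). Time passes only in rows, so rows that do not move let the fingers close, or fill a call up. It gives the time, the measured TCP pose, the force, the opening and the grip force at its end, in the units of the state.
- env.get_obs(): the state, without advancing time (a new reading comes with each control period).
- env.read_camera(name): name is "scene" or "top" or "wrist"; returns the picture (400x640x3 uint8, red, green, blue); there is no depth.
- env.camera_params(name): a dict with "fx", "fy", "cx", "cy" (pixels), "extrinsics" (4x4, takes a point from world to camera coordinates). Camera axes: x right, y up, looking along -z (the intrinsics and any distortion apply to the point x, -y, -z); pixel columns grow to the right and rows downward; lengths in m; the calibration is good to about 2 mm. A picture is of the moment at which its call begins: read the wrist's pose just before it. camera_params takes no time and is no camera call; for the wrist camera it gives the pose at the moment of the call.
- env.sign_off(): hands the job in; it is judged then, once.
The state is a dict: "time_s": time; "qpos": joint angles; "joint_velocities": joint speeds; "effort": joint torques, N m; "tool_pos": TCP position; "tool_rot": TCP orientation; "force": force on the tool from outside, world axes, zero at the start; "wrist_torque": the same for the moment, N m; "grip_width": finger opening in m; "grasp_force": force on a finger pad.
Only numpy, scipy, OpenCV 4.12 (cv2) and the standard library are available. Lean on these libraries where they do the work, as an engineer would, in place of code of your own. Each camera call takes 0.05 s, during which the arm holds its last target. There are 200 camera calls.

## Working session

There is one attempt and no reset: what is moved stays moved. The work goes in short steps, Python scripts to look and compute and a tool call to move; the robot and the scene stay as the last step left them, time stands still between calls to the robot, and variables do not carry over. Pictures are saved under pics/ and viewed, at most 10 in all, crops included, and the job is handed in when it is done.

Besides the shell and the picture viewer there is one more tool, called after "Request:" as name(argument=value, ...), one argument or row to a line, values as JSON. jog_arm: Moves the arm, as the interface text tells. Its arguments: {"type":"object","properties":{"motion":{"type":"array"},"claw":{"type":"number"},"squeeze":{"type":"number"}},"required":["motion"]}

```bash
ls; mkdir -p pics
python3 - <<'E'
from cell import env
import cv2,numpy as np
o=env.get_obs();print(o['time_s'],o['tool_pos'],o['tool_rot'],o['grip_width'],o['force'])
for n in('scene','top'):
    cv2.imwrite(f'pics/{n}0.png',env.read_camera(n)[:,:,::-1]);p=env.camera_params(n);print(n,p)
print(env.camera_params('wrist'))
E
```

```text
pics
0.0 [0.24983082 0.59946027 0.22144284] [-1.79888574e+02  5.91009033e-03  1.57379805e+02] 0.08698582155869855 [-0.46527114 -0.34715073  0.08034932]
scene {'fx': 465.64616119106614, 'fy': 465.64616119106614, 'cx': 323.03265116269705, 'cy': 196.73586817992478, 'extrinsics': array([[-0.46986279,  0.88273469,  0.00290352,  0.2114825 ],
       [-0.5068547 , -0.27247911,  0.81783461,  0.24412159],
       [ 0.72272213,  0.38279839,  0.57544602, -1.42905214],
       [ 0.        ,  0.        ,  0.        ,  1.        ]])}
top {'fx': 505.5535376243568, 'fy': 505.5535376243568, 'cx': 319.86739209672425, 'cy': 203.54166457210192, 'extrinsics': array([[-0.0194784 , -0.99980815,  0.00206086,  0.04362876],
       [ 0.98847753, -0.0189481 ,  0.15017701, -0.55129968],
       [-0.15010915,  0.00496232,  0.98865698, -1.16660705],
       [ 0.        ,  0.        ,  0.        ,  1.        ]])}
{'fx': 359.24584898106195, 'fy': 359.24584898106195, 'cx': 317.26331223922057, 'cy': 197.0501972248226, 'extrinsics': array([[ 0.38389852,  0.92337247, -0.0022822 , -0.64835021],
       [-0.88566862,  0.36752155, -0.28375869,  0.03390574],
       [-0.26117621,  0.11095581,  0.958893  , -0.39161336],
       [ 0.        ,  0.        ,  0.        ,  1.        ]])}
```

View pics/top0.png

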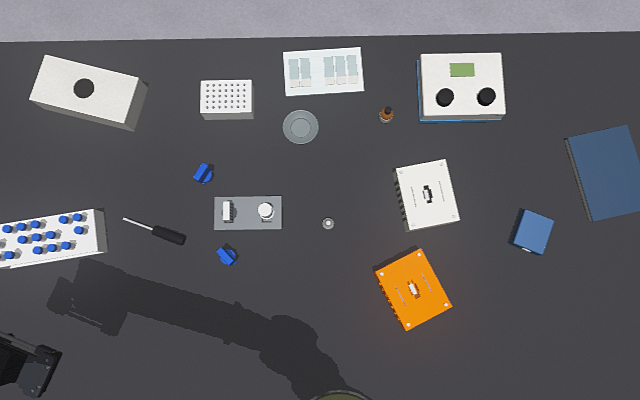

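View pics/scene0.png

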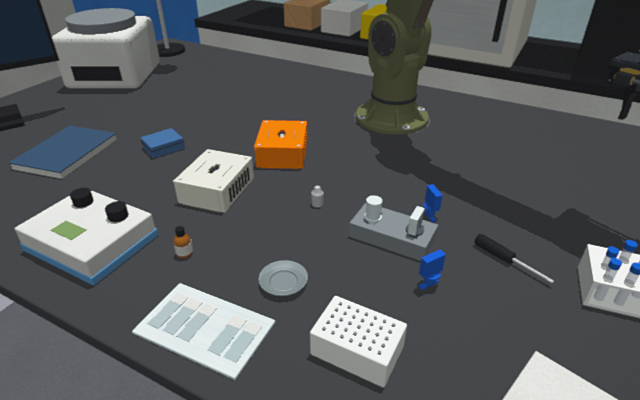

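```bash
cat > h.py <<'E'
from cell import env
import numpy as np,cv2
def ray(p,uv,z):
    E=p['extrinsics'];R,t=E[:3,:3],E[:3,3];c=-R.T@t
    d=R.T@np.array([(uv[0]-p['cx'])/p['fx'],-(uv[1]-p['cy'])/p['fy'],-1.])
    return c+d*(z-c[2])/d[2]
def contours(mask,off=(0,0),amin=10):
    cs=cv2.findContours(mask.astype(np.uint8),cv2.RETR_EXTERNAL,cv2.CHAIN_APPROX_NONE,offset=off)[0]
    return [c for c in cs if cv2.contourArea(c)>=amin]
def rect(p,c,z):
    w=np.array([ray(p,q[0],z)[:2] for q in c],np.float32)
    return cv2.minAreaRect(w*1000),cv2.boxPoints(cv2.minAreaRect(w*1000))
E
python3 - <<'E'
from h import *
im=cv2.imread('pics/top0.png');p=env.camera_params('top')
a=cv2.resize(im[185:240,205:295],None,fx=7,fy=7,interpolation=cv2.INTER_CUBIC)[:300,:400]
a=cv2.resize(im[190:235,205:290],(560,296),interpolation=cv2.INTER_CUBIC)
b=cv2.resize(im[155:235,390:470],(560,560),interpolation=cv2.INTER_CUBIC)[:,:]
b=cv2.resize(b,(296,296));cv2.imwrite('pics/crop1.png',cv2.hconcat([a,b])[:, :800])
hsv=cv2.cvtColor(im,cv2.COLOR_BGR2HSV)
# wing
m=(hsv[195:228,215:243,2]>190)
for c in contours(m,(215,195)):print('wing',rect(p,c,.08)[0],cv2.boundingRect(c))
m=(hsv[150:240,385:470,2]>150)&(hsv[150:240,385:470,1]<60)
for c in contours(m,(385,150),200):print('house',rect(p,c,.06))
m=(hsv[180:208,418:438,2]<90)
for c in contours(m,(418,180),5):print('slot',rect(p,c,.06),cv2.boundingRect(c))
m=(abs(hsv[190:236,210:288,2].astype(int)-125)<35)
for c in contours(m,(210,190),200):print('rack',rect(p,c,.036)[0])
E
```

```text
wing ((535.3040161132812, 251.19223022460938), (42.13522720336914, 11.557162284851074), 0.4465291500091553) (223, 201, 6, 19)
house (((567.704833984375, -220.78591918945312), (150.71426391601562, 121.77191925048828), 9.925745964050293), array([[ 482.98065, -173.80075],
       [ 503.97064, -293.74997],
       [ 652.429  , -267.7711 ],
       [ 631.439  , -147.82187]], dtype=float32))
slot (((568.173583984375, -222.80873107910156), (41.070892333984375, 13.927785873413086), 9.991046905517578), array([[ 546.7414 , -219.51323],
       [ 549.1578 , -233.22981],
       [ 589.6058 , -226.10423],
       [ 587.1894 , -212.38765]], dtype=float32)) (424, 185, 8, 18)
rack ((535.9100341796875, 213.71975708007812), (77.27989196777344, 145.97384643554688), 0.684406578540802)
```

View pics/crop1.png

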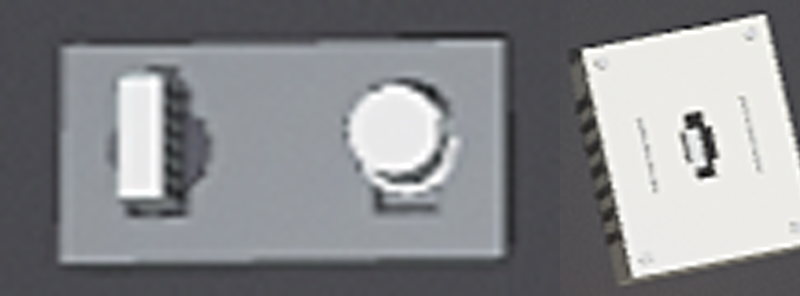

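Candidates for the cartridge in the top view:
- Aluminium wing in the rack at (228,211): this is the one I want.
- Round plug at (265,210).
- Blue look-alikes at (203,173) and (227,255).

The crop shows a flat grooved aluminium wing with a round flange in the rack's left pocket. The cream lamphouse slot is at (428,194), and the orange box at (413,289) is ignored.

Request:
jog_arm(
  motion=[
    {"x": -3.5, "y": -2},
    {"x": -4, "y": -2.1},
    {"x": -4, "y": -2.1},
    {"x": -4, "y": -2.1},
    {"x": -4, "y": -2.1},
  ],
  claw=1,
)

```text
$.motion[0]: bad value
```

Request:
jog_arm(
  motion=[
    {"x": -4, "y": -2.1},
    {"x": -4, "y": -2.1},
    {"x": -4, "y": -2.1},
    {"x": -4, "y": -2.1},
    {"x": -3.5, "y": -2},
  ],
)

```text
$.motion[0]: bad value
```

Request:
jog_arm(
  motion=[
    {"az": -7.5},
    {"az": -7.5},
    {"az": -7.6},
    {},
    {},
  ],
)

```text
$.motion[0]: bad value
```

Request:
jog_arm(
  motion=[
    {"x": -3.5, "y": -2, "z": 0, "ax": 0, "ay": 0, "az": 0},
    {"x": -4, "y": -2.1, "z": 0, "ax": 0, "ay": 0, "az": 0},
    {"x": -4, "y": -2.1, "z": 0, "ax": 0, "ay": 0, "az": 0},
    {"x": -4, "y": -2.1, "z": 0, "ax": 0, "ay": 0, "az": 0},
    {"x": -4, "y": -2.1, "z": 0, "ax": 0, "ay": 0, "az": 0},
  ],
  claw=1,
)

```text
time_s: 0.6
tool_pos: [0.3908, 0.4272, 0.2222]
tool_rot: [-180.0, -0.0, 157.4]
force: [0.1, -0.5, 0.8]
grip_width: 0.0868
grasp_force: 0.0
```

Request:
jog_arm(
  motion=[
    {"x": -4, "y": -2.1, "z": 0, "ax": 0, "ay": 0, "az": 0},
    {"x": -4, "y": -2.1, "z": 0, "ax": 0, "ay": 0, "az": 0},
    {"x": -4, "y": -2.1, "z": 0, "ax": 0, "ay": 0, "az": 0},
    {"x": -4, "y": -2.1, "z": 0, "ax": 0, "ay": 0, "az": 0},
    {"x": -3.5, "y": -2, "z": 0, "ax": 0, "ay": 0, "az": 0},
  ],
)

```text
time_s: 1.1
tool_pos: [0.5312, 0.2557, 0.2223]
tool_rot: [-180.0, 0.0, 157.3]
force: [0.5, -0.0, 0.7]
grip_width: 0.0869
grasp_force: 0.0
```

Request:
jog_arm(
  motion=[
    {"x": 0, "y": 0, "z": 0, "ax": 0, "ay": 0, "az": -7.5},
    {"x": 0, "y": 0, "z": 0, "ax": 0, "ay": 0, "az": -7.5},
    {"x": 0, "y": 0, "z": 0, "ax": 0, "ay": 0, "az": -7.6},
    {"x": 0, "y": 0, "z": 0, "ax": 0, "ay": 0, "az": 0},
    {"x": 0, "y": 0, "z": 0, "ax": 0, "ay": 0, "az": 0},
  ],
)

```text
time_s: 1.6
tool_pos: [0.5298, 0.2579, 0.2222]
tool_rot: [-180.0, -0.0, 179.8]
force: [-0.0, 0.6, 0.3]
grip_width: 0.0869
grasp_force: 0.0
```

Run:
```python
from h import *
p=env.camera_params('wrist');im=env.read_camera('wrist')[:,:,::-1].copy();cv2.imwrite('pics/w1.png',im)
E=p['extrinsics'];print('cam',-E[:3,:3].T@E[:3,3])
g=cv2.cvtColor(im,cv2.COLOR_BGR2GRAY)
for c in contours(g>190,(0,0),150):print(cv2.boundingRect(c),rect(p,c,.08)[0])
```

```text
cam [0.45064097 0.25816419 0.38437016]
(178, 336, 30, 27) ((703.2494506835938, 134.49801635742188), (23.31722068786621, 41.05756759643555), 61.27920913696289)
(301, 163, 46, 50) ((531.951171875, 263.45050048828125), (44.69302749633789, 38.91390609741211), 0.9867437481880188)
(186, 159, 42, 56) ((531.1439208984375, 161.6251220703125), (33.514122009277344, 49.82859802246094), 89.76861572265625)
(499, 139, 64, 30) ((502.66937255859375, 439.6749572753906), (62.03525924682617, 5.76857852935791), 69.22512817382812)
(273, 137, 76, 61) ((514.0407104492188, 252.28416442871094), (63.77524948120117, 52.65862274169922), 89.85155487060547)
(55, 135, 30, 25) ((495.0643005371094, 47.39564895629883), (24.67483139038086, 20.28343963623047), 81.98369598388672)
```

View pics/w1.png

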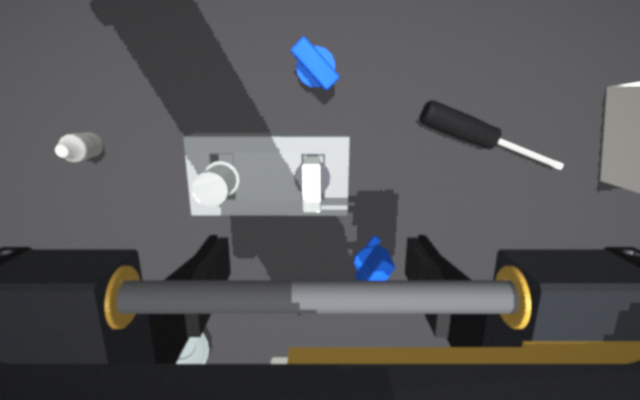

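The wing's top shows at about (311,183), the round plug at (213,185), and the blue parts at (315,65) and (374,262).

Run:
```python
from h import *
p=env.camera_params('wrist');im=cv2.imread('pics/w1.png');g=cv2.cvtColor(im,cv2.COLOR_BGR2GRAY)
print(g[175,295:330]);print(g[195,295:330]);print(g[155:215,311])
for uv in((302,183),(321,183),(311,164),(311,203)):print(uv,ray(p,uv,.08)[:2])
print(env.get_obs()['tool_pos'])
```

```text
[142 137 137 137 138 143 179 241 255 255 255 255 255 255 255 255 255 255
 255 255 255 255 255 255 253 219 158 140 137 136 136 136 136 142 165]
[148 147 148 147 146 144 155 219 253 255 255 255 255 255 255 255 255 255
 255 255 255 255 255 255 253 221 143 111 123 161 201 221 223 224 223]
[132 147 167 176 178 178 181 184 212 246 255 255 255 255 255 255 255 255
 255 255 255 255 255 255 255 255 255 255 255 255 255 255 255 255 255 255
 255 255 255 255 255 255 255 255 255 255 254 248 239 236 236 236 236 235
 235 230 217 181 153 134]
(302, 183) [0.52768347 0.24441881]
(321, 183) [0.52771653 0.26101627]
(311, 164) [0.51085161 0.25240126]
(311, 203) [0.54600445 0.25215024]
[0.52988564 0.25796654 0.2223441 ]
```

Request:
jog_arm(
  motion=[
    {"x": -0.3, "y": -0.6, "z": 2, "ax": 0, "ay": 0, "az": 0},
    {"x": 0, "y": 0, "z": 3, "ax": 0, "ay": 0, "az": 0},
    {"x": 0, "y": 0, "z": 3, "ax": 0, "ay": 0, "az": 0},
    {"x": 0, "y": 0, "z": 3, "ax": 0, "ay": 0, "az": 0},
    {"x": 0, "y": 0, "z": 1, "ax": 0, "ay": 0, "az": 0},
  ],
)

```text
time_s: 2.15
tool_pos: [0.5308, 0.2511, 0.0992]
tool_rot: [-179.8, -0.3, 179.9]
force: [0.1, -0.0, 0.0]
grip_width: 0.0874
grasp_force: 0.0
```

Request:
jog_arm(
  motion=[
    {"x": 0, "y": 0, "z": 1.5, "ax": 0, "ay": 0, "az": 0},
    {"x": 0, "y": 0, "z": 1.5, "ax": 0, "ay": 0, "az": 0},
    {"x": 0, "y": 0, "z": 1.5, "ax": 0, "ay": 0, "az": 0},
    {"x": 0, "y": 0, "z": 1, "ax": 0, "ay": 0, "az": 0},
    {"x": 0, "y": 0, "z": 0, "ax": 0, "ay": 0, "az": 0},
  ],
)

```text
time_s: 2.65
tool_pos: [0.532, 0.2515, 0.0459]
tool_rot: [-179.9, -0.1, 180.0]
force: [0.4, -1.4, 0.1]
grip_width: 0.0873
grasp_force: 0.0
```

Request:
jog_arm(
  motion=[
    {"x": 0, "y": 0, "z": 0, "ax": 0, "ay": 0, "az": 0},
    {"x": 0, "y": 0, "z": 0, "ax": 0, "ay": 0, "az": 0},
    {"x": 0, "y": 0, "z": 0, "ax": 0, "ay": 0, "az": 0},
    {"x": 0, "y": 0, "z": 0, "ax": 0, "ay": 0, "az": 0},
    {"x": 0, "y": 0, "z": 0, "ax": 0, "ay": 0, "az": 0},
  ],
  claw=-1,
  squeeze=45,
)

```text
time_s: 3.15
tool_pos: [0.5333, 0.2521, 0.048]
tool_rot: [180.0, 0.0, 180.0]
force: [0.1, 1.3, -0.8]
grip_width: 0.0545
grasp_force: 0.0
```

Request:
jog_arm(
  motion=[
    {"x": 0, "y": 0, "z": 0, "ax": 0, "ay": 0, "az": 0},
    {"x": 0, "y": 0, "z": 0, "ax": 0, "ay": 0, "az": 0},
    {"x": 0, "y": 0, "z": 0, "ax": 0, "ay": 0, "az": 0},
    {"x": 0, "y": 0, "z": 0, "ax": 0, "ay": 0, "az": 0},
    {"x": 0, "y": 0, "z": 0, "ax": 0, "ay": 0, "az": 0},
  ],
)

```text
time_s: 3.65
tool_pos: [0.533, 0.2521, 0.0476]
tool_rot: [180.0, 0.0, 180.0]
force: [0.1, 0.2, 0.3]
grip_width: 0.0156
grasp_force: 45.0
```

Request:
jog_arm(
  motion=[
    {"x": 0, "y": 0, "z": -1, "ax": 0, "ay": 0, "az": 0},
    {"x": 0, "y": 0, "z": -2, "ax": 0, "ay": 0, "az": 0},
    {"x": 0, "y": 0, "z": -3, "ax": 0, "ay": 0, "az": 0},
    {"x": 0, "y": 0, "z": -4, "ax": 0, "ay": 0, "az": 0},
    {"x": 0, "y": 0, "z": -2.5, "ax": 0, "ay": 0, "az": 0},
  ],
)

```text
time_s: 4.15
tool_pos: [0.534, 0.2524, 0.1762]
tool_rot: [179.9, 0.2, 180.0]
force: [0.4, -0.3, -0.4]
grip_width: 0.0155
grasp_force: 45.0
```

Request:
jog_arm(
  motion=[
    {"x": 0, "y": -2, "z": 0, "ax": 0, "ay": 0, "az": 0},
    {"x": -0.5, "y": -4, "z": 0, "ax": 0, "ay": 0, "az": 0},
    {"x": -0.5, "y": -4.5, "z": 0, "ax": 0, "ay": 0, "az": 0},
    {"x": -0.5, "y": -4.5, "z": 0, "ax": 0, "ay": 0, "az": 0},
    {"x": -0.5, "y": -4.5, "z": 0, "ax": 0, "ay": 0, "az": 0},
  ],
)

```text
time_s: 4.65
tool_pos: [0.5529, 0.0553, 0.1734]
tool_rot: [180.0, 0.1, -180.0]
force: [0.2, 0.1, -0.9]
grip_width: 0.0157
grasp_force: 45.0
```

Request:
jog_arm(
  motion=[
    {"x": -0.5, "y": -4.5, "z": 0, "ax": 0, "ay": 0, "az": 0},
    {"x": -0.5, "y": -4.5, "z": 0, "ax": 0, "ay": 0, "az": 0},
    {"x": -0.5, "y": -4.5, "z": 0, "ax": 0, "ay": 0, "az": 0},
    {"x": 0, "y": -4, "z": 0, "ax": 0, "ay": 0, "az": 0},
    {"x": 0, "y": -2.5, "z": 0, "ax": 0, "ay": 0, "az": 0},
  ],
)

```text
time_s: 5.15
tool_pos: [0.5672, -0.1475, 0.1734]
tool_rot: [-179.9, 0.0, 179.7]
force: [0.2, -0.3, 0.1]
grip_width: 0.0155
grasp_force: 45.0
```

Request:
jog_arm(
  motion=[
    {"x": 0, "y": 0, "z": 0, "ax": 0, "ay": 0, "az": -3},
    {"x": 0, "y": 0, "z": 0, "ax": 0, "ay": 0, "az": -4},
    {"x": 0, "y": 0, "z": 0, "ax": 0, "ay": 0, "az": -3},
    {"x": 0, "y": 0, "z": 0, "ax": 0, "ay": 0, "az": 0},
    {"x": 0, "y": 0, "z": 0, "ax": 0, "ay": 0, "az": 0},
  ],
)

```text
time_s: 5.65
tool_pos: [0.5679, -0.143, 0.173]
tool_rot: [180.0, 0.0, -170.1]
force: [0.1, -0.1, -0.7]
grip_width: 0.0159
grasp_force: 45.0
```

Run:
```python
from h import *
o=env.get_obs();print(o['tool_pos'],o['tool_rot'],o['qpos'],o['force'],o['grip_width'])
p=env.camera_params('wrist');im=env.read_camera('wrist')[:,:,::-1].copy();cv2.imwrite('pics/w2.png',im)
np.save('w2E.npy',p['extrinsics'])
```

```text
[ 0.56789849 -0.14297858  0.17297141] [ 1.79993443e+02  2.46767384e-02 -1.70090501e+02] [ -9.4578524   12.63743507  24.22395567  97.31172206  -5.45854606
  71.1919786  115.91693744] [ 0.12165377 -0.07813653 -0.74971722] 0.015884635673013233
```

View pics/w2.png

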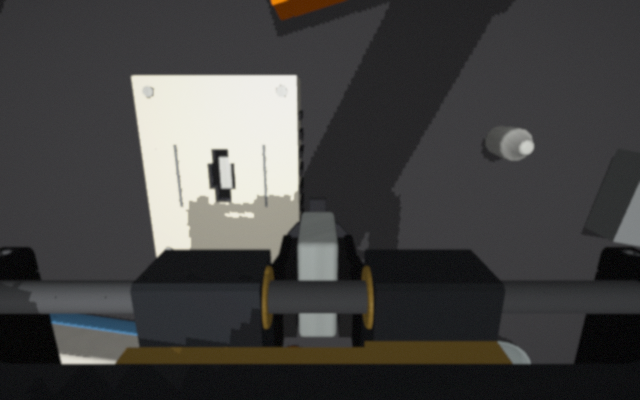

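The slot shows at about cols 208–235 and rows 150–201, with the white plunger inside. The held wing is at cols 299–337, far edge at row 212.

```bash
python3 - <<'E'
from h import *
p=env.camera_params('wrist');p['extrinsics']=np.load('w2E.npy');im=cv2.imread('pics/w2.png');g=cv2.cvtColor(im,cv2.COLOR_BGR2GRAY)
T=np.array([0.5679,-.1430]);yaw=np.radians(10)
m=g[140:212,198:246]<120
cs=contours(m,(198,140),5)
for c in cs:print(cv2.boundingRect(c),rect(p,c,.06)[0])
for r in(155,158,176,194,198):print(r,list(g[r,203:242]))
print('col220',list(g[142:212,216]))
hs=[c for c in contours(g>150,(0,0),2000)]
for r in(225,240):print(r,list(g[r,292:344]))
print('wingcol',list(g[196:245,318]), list(g[310:345,318]))
E
python3 - <<'E'
import cv2
im=cv2.imread('pics/w2.png');a=cv2.resize(im[140:212,195:275],(400,360),interpolation=cv2.INTER_NEAREST);b=cv2.resize(im[195:345,270:370],(240,360));cv2.imwrite('pics/c2.png',cv2.hconcat([a,b]))
E
```

```text
(232, 164, 3, 24) ((564.044921875, -210.69943237304688), (18.47974395751953, 1.571526288986206), 6.190673828125)
(208, 150, 23, 52) ((566.28173828125, -221.62088012695312), (41.02677917480469, 15.591989517211914), 10.037996292114258)
155 [np.uint8(238), np.uint8(238), np.uint8(238), np.uint8(238), np.uint8(239), np.uint8(238), np.uint8(237), np.uint8(229), np.uint8(198), np.uint8(134), np.uint8(79), np.uint8(54), np.uint8(42), np.uint8(34), np.uint8(33), np.uint8(40), np.uint8(54), np.uint8(62), np.uint8(67), np.uint8(65), np.uint8(66), np.uint8(68), np.uint8(68), np.uint8(80), np.uint8(121), np.uint8(182), np.uint8(226), np.uint8(237), np.uint8(238), np.uint8(238), np.uint8(238), np.uint8(239), np.uint8(239), np.uint8(238), np.uint8(239), np.uint8(238), np.uint8(239), np.uint8(239), np.uint8(239)]
158 [np.uint8(238), np.uint8(238), np.uint8(238), np.uint8(238), np.uint8(238), np.uint8(238), np.uint8(238), np.uint8(234), np.uint8(211), np.uint8(147), np.uint8(87), np.uint8(56), np.uint8(43), np.uint8(39), np.uint8(62), np.uint8(113), np.uint8(165), np.uint8(196), np.uint8(204), np.ui
[... 5020 characters left out ...]
np.uint8(93), np.uint8(93), np.uint8(93), np.uint8(95), np.uint8(95), np.uint8(96), np.uint8(96), np.uint8(96), np.uint8(97), np.uint8(102), np.uint8(114), np.uint8(125), np.uint8(135)] [np.uint8(58), np.uint8(61), np.uint8(79), np.uint8(112), np.uint8(140), np.uint8(148), np.uint8(149), np.uint8(149), np.uint8(150), np.uint8(150), np.uint8(149), np.uint8(151), np.uint8(150), np.uint8(147), np.uint8(148), np.uint8(150), np.uint8(148), np.uint8(149), np.uint8(149), np.uint8(148), np.uint8(149), np.uint8(148), np.uint8(148), np.uint8(147), np.uint8(146), np.uint8(132), np.uint8(112), np.uint8(85), np.uint8(66), np.uint8(62), np.uint8(61), np.uint8(63), np.uint8(60), np.uint8(60), np.uint8(62)]
```

View pics/c2.png

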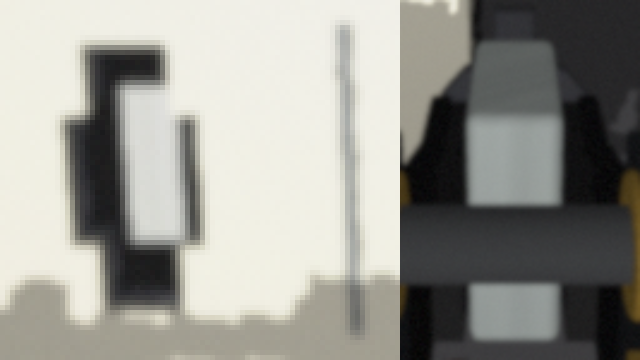

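Run:
```python
from h import *
p=env.camera_params('wrist');p['extrinsics']=np.load('w2E.npy')
T=np.array([0.5679,-.1430]);a=np.radians(9.9);ex=-np.array([np.cos(a),np.sin(a)]);ey=np.array([-np.sin(a),np.cos(a)])
def tl(uv,z):
    d=ray(p,uv,z)[:2]-T;return np.round([d@ex*1000,d@ey*1000],1)
print('slot, tool mm: ends',tl((218.5,149),.06),tl((223,201.2),.06),'narrow',tl((211.8,155),.06),tl((227.4,155),.06),tl((215.3,196),.06),tl((230.6,196),.06),'sq',tl((208.5,176),.06),tl((234.3,176),.06))
for z in(.2035,.2055,.2075):print('wing',z,tl((318,242),z),tl((318,335.5),z),tl((299.0,290),z),tl((337,290),z))
g=cv2.cvtColor(cv2.imread('pics/w2.png'),cv2.COLOR_BGR2GRAY)
print(g[325,292:346].tolist(),g[260,290:346].tolist())
```

```text
slot, tool mm: ends [ 36.4 -75.8] [ -5.6 -75.4] narrow [ 31.7 -81.3] [ 31.8 -69.3] [ -1.2 -81.2] [ -1.2 -69. ] sq [ 15.1 -85.3] [ 15.1 -65. ]
wing 0.2035 [21.9  0.5] [-21.8   0.5] [ 0.4 -7.4] [0.4 8.3]
wing 0.2055 [22.7  0.4] [-20.2   0.5] [ 1.6 -7.3] [1.6 8.2]
wing 0.2075 [23.6  0.4] [-18.7   0.5] [ 2.8 -7.1] [2.8 8.1]
[31, 32, 32, 27, 30, 43, 71, 106, 130, 144, 149, 150, 151, 151, 150, 152, 151, 153, 152, 153, 152, 152, 152, 152, 150, 149, 150, 149, 149, 148, 148, 150, 150, 150, 152, 153, 152, 151, 152, 150, 146, 139, 131, 112, 86, 57, 37, 31, 31, 32, 31, 31, 27, 30] [13, 16, 17, 18, 16, 17, 36, 69, 107, 135, 148, 156, 161, 161, 161, 161, 161, 161, 162, 161, 161, 161, 164, 162, 160, 158, 157, 155, 156, 155, 154, 154, 154, 155, 155, 156, 156, 157, 157, 158, 158, 157, 155, 151, 142, 134, 114, 81, 45, 21, 20, 18, 15, 17, 15, 15]
```

Request:
jog_arm(
  motion=[
    {"x": 0.5, "y": -1.5, "z": 0, "ax": 0, "ay": 0, "az": 0},
    {"x": 0.5, "y": -2.5, "z": 0, "ax": 0, "ay": 0, "az": 0},
    {"x": 0.5, "y": -2.5, "z": 0, "ax": 0, "ay": 0, "az": 0},
    {"x": 0, "y": -1.05, "z": 0, "ax": 0, "ay": 0, "az": 0},
    {"x": 0, "y": 0, "z": 0, "ax": 0, "ay": 0, "az": 0},
  ],
)

```text
time_s: 6.2
tool_pos: [0.5657, -0.2227, 0.1726]
tool_rot: [-179.9, -0.0, -170.3]
force: [0.0, 0.4, -0.7]
grip_width: 0.0157
grasp_force: 45.0
```

Request:
jog_arm(
  motion=[
    {"x": 0, "y": 0, "z": 1.5, "ax": 0, "ay": 0, "az": 0},
    {"x": 0, "y": 0, "z": 2, "ax": 0, "ay": 0, "az": 0},
    {"x": 0, "y": 0, "z": 2, "ax": 0, "ay": 0, "az": 0},
    {"x": 0, "y": 0, "z": 1.2, "ax": 0, "ay": 0, "az": 0},
    {"x": 0, "y": 0, "z": 0, "ax": 0, "ay": 0, "az": 0},
  ],
)

```text
time_s: 6.7
tool_pos: [0.5648, -0.2179, 0.1028]
tool_rot: [179.9, -0.2, -169.9]
force: [-0.3, -0.5, -1.8]
grip_width: 0.016
grasp_force: 45.0
```

Request:
jog_arm(
  motion=[
    {"x": 0, "y": 0, "z": 0, "ax": 0, "ay": 0, "az": 0},
    {"x": 0, "y": 0, "z": 0, "ax": 0, "ay": 0, "az": 0},
    {"x": 0, "y": 0, "z": 0, "ax": 0, "ay": 0, "az": 0},
    {"x": 0, "y": 0, "z": 0, "ax": 0, "ay": 0, "az": 0},
    {"x": 0, "y": 0, "z": 0, "ax": 0, "ay": 0, "az": 0},
  ],
)

```text
time_s: 7.2
tool_pos: [0.5665, -0.2201, 0.106]
tool_rot: [-180.0, 0.0, -170.0]
force: [-0.1, 0.8, -0.9]
grip_width: 0.0156
grasp_force: 45.0
```

Run:
```python
from h import *
for n in range(3):
  p=env.camera_params('wrist');im=env.read_camera('wrist')[:,:,::-1].copy();o=env.get_obs();print(o['tool_pos'],o['tool_rot'],o['force'])
cv2.imwrite('pics/w3.png',im);np.save('w3E.npy',p['extrinsics'])
cv2.imwrite('pics/c3.png',cv2.resize(im[60:260,220:420],(600,600)))
```

```text
[ 0.56640724 -0.22003715  0.10591966] [-1.79992351e+02  3.85168034e-02 -1.70024246e+02] [ 0.54714859  0.11614796 -0.29230128]
[ 0.56630129 -0.22000464  0.10575219] [-1.79997796e+02  2.19309581e-02 -1.70023244e+02] [-0.90862808 -0.26161592 -0.89950138]
[ 0.56626209 -0.21997041  0.10568509] [ 1.79998959e+02  1.65374747e-02 -1.70023304e+02] [-0.65440283  0.47750731 -1.03079851]
```

View pics/c3.png

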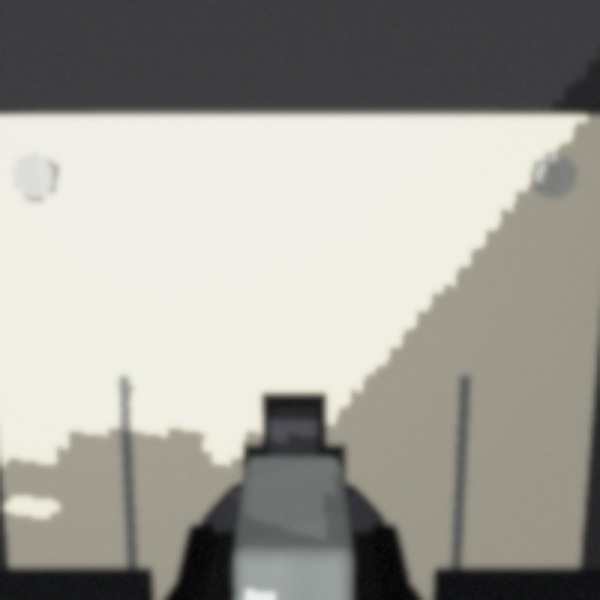

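The slot end shows at crop cols 264–324 and the foot tip at about 275–317, so they are centred. I'll descend gently.

Request:
jog_arm(
  motion=[
    {"x": 0, "y": 0, "z": 0.2, "ax": 0, "ay": 0, "az": 0},
    {"x": 0, "y": 0, "z": 0.2, "ax": 0, "ay": 0, "az": 0},
    {"x": 0, "y": 0, "z": 0.2, "ax": 0, "ay": 0, "az": 0},
    {"x": 0, "y": 0, "z": 0.2, "ax": 0, "ay": 0, "az": 0},
    {"x": 0, "y": 0, "z": 0, "ax": 0, "ay": 0, "az": 0},
  ],
)

```text
time_s: 7.85
tool_pos: [0.5659, -0.2198, 0.0971]
tool_rot: [180.0, -0.0, -170.0]
force: [0.6, 0.8, -0.7]
grip_width: 0.0162
grasp_force: 45.0
```

Request:
jog_arm(
  motion=[
    {"x": 0, "y": 0, "z": 0.1, "ax": 0, "ay": 0, "az": 0},
    {"x": 0, "y": 0, "z": 0.1, "ax": 0, "ay": 0, "az": 0},
    {"x": 0, "y": 0, "z": 0.1, "ax": 0, "ay": 0, "az": 0},
    {"x": 0, "y": 0, "z": 0, "ax": 0, "ay": 0, "az": 0},
    {"x": 0, "y": 0, "z": 0, "ax": 0, "ay": 0, "az": 0},
  ],
)

```text
time_s: 8.35
tool_pos: [0.5663, -0.22, 0.0946]
tool_rot: [180.0, 0.0, -170.0]
force: [-0.2, -0.4, -1.8]
grip_width: 0.0161
grasp_force: 45.0
```

Request:
jog_arm(
  motion=[
    {"x": 0, "y": 0, "z": 0.2, "ax": 0, "ay": 0, "az": 0},
    {"x": 0, "y": 0, "z": 0.2, "ax": 0, "ay": 0, "az": 0},
    {"x": 0, "y": 0, "z": 0.2, "ax": 0, "ay": 0, "az": 0},
    {"x": 0, "y": 0, "z": 0.2, "ax": 0, "ay": 0, "az": 0},
    {"x": 0, "y": 0, "z": 0, "ax": 0, "ay": 0, "az": 0},
  ],
)

```text
time_s: 8.85
tool_pos: [0.5662, -0.2199, 0.0865]
tool_rot: [180.0, -0.0, -170.0]
force: [-0.3, 0.6, 1.4]
grip_width: 0.0159
grasp_force: 45.0
```

Request:
jog_arm(
  motion=[
    {"x": 0, "y": 0, "z": 0.2, "ax": 0, "ay": 0, "az": 0},
    {"x": 0, "y": 0, "z": 0.2, "ax": 0, "ay": 0, "az": 0},
    {"x": 0, "y": 0, "z": 0.2, "ax": 0, "ay": 0, "az": 0},
    {"x": 0, "y": 0, "z": 0.2, "ax": 0, "ay": 0, "az": 0},
    {"x": 0, "y": 0, "z": 0, "ax": 0, "ay": 0, "az": 0},
  ],
)

```text
time_s: 9.35
tool_pos: [0.5663, -0.22, 0.0785]
tool_rot: [-180.0, 0.0, -170.0]
force: [-1.7, 1.3, 3.4]
grip_width: 0.0159
grasp_force: 45.0
```

Request:
jog_arm(
  motion=[
    {"x": 0, "y": 0, "z": 0.2, "ax": 0, "ay": 0, "az": 0},
    {"x": 0, "y": 0, "z": 0.2, "ax": 0, "ay": 0, "az": 0},
    {"x": 0, "y": 0, "z": 0.1, "ax": 0, "ay": 0, "az": 0},
    {"x": 0, "y": 0, "z": 0, "ax": 0, "ay": 0, "az": 0},
    {"x": 0, "y": 0, "z": 0, "ax": 0, "ay": 0, "az": 0},
  ],
)

```text
time_s: 9.85
tool_pos: [0.5663, -0.22, 0.0737]
tool_rot: [-180.0, 0.0, -170.0]
force: [-0.6, 0.0, 3.9]
grip_width: 0.0158
grasp_force: 45.0
```

Request:
jog_arm(
  motion=[
    {"x": 0, "y": 0, "z": 0.1, "ax": 0, "ay": 0, "az": 0},
    {"x": 0, "y": 0, "z": 0.05, "ax": 0, "ay": 0, "az": 0},
    {"x": 0, "y": 0, "z": 0, "ax": 0, "ay": 0, "az": 0},
    {"x": 0, "y": 0, "z": 0, "ax": 0, "ay": 0, "az": 0},
    {"x": 0, "y": 0, "z": 0, "ax": 0, "ay": 0, "az": 0},
  ],
)

```text
time_s: 10.35
tool_pos: [0.5663, -0.22, 0.0721]
tool_rot: [-180.0, 0.0, -170.0]
force: [-1.9, 0.9, 5.2]
grip_width: 0.0158
grasp_force: 45.0
```

Request:
jog_arm(
  motion=[
    {"x": 0, "y": 0, "z": 0.03, "ax": 0, "ay": 0, "az": 2},
    {"x": 0, "y": 0, "z": 0, "ax": 0, "ay": 0, "az": 4},
    {"x": 0, "y": 0, "z": 0, "ax": 0, "ay": 0, "az": 6},
    {"x": 0, "y": 0, "z": 0, "ax": 0, "ay": 0, "az": 6},
    {"x": 0, "y": 0, "z": 0, "ax": 0, "ay": 0, "az": 6},
  ],
)

```text
time_s: 10.85
tool_pos: [0.5668, -0.2202, 0.0721]
tool_rot: [-180.0, 0.1, 165.7]
force: [-0.8, -0.6, 5.3]
grip_width: 0.0155
grasp_force: 45.0
```

Request:
jog_arm(
  motion=[
    {"x": 0, "y": 0, "z": 0, "ax": 0, "ay": 0, "az": 6},
    {"x": 0, "y": 0, "z": 0, "ax": 0, "ay": 0, "az": 6},
    {"x": 0, "y": 0, "z": 0, "ax": 0, "ay": 0, "az": 6},
    {"x": 0, "y": 0, "z": 0, "ax": 0, "ay": 0, "az": 6},
    {"x": 0, "y": 0, "z": 0, "ax": 0, "ay": 0, "az": 6},
  ],
)

```text
time_s: 11.35
tool_pos: [0.5669, -0.2202, 0.0721]
tool_rot: [180.0, 0.1, 135.7]
force: [0.1, 1.0, 5.0]
grip_width: 0.0157
grasp_force: 45.0
```

Request:
jog_arm(
  motion=[
    {"x": 0, "y": 0, "z": 0, "ax": 0, "ay": 0, "az": 8},
    {"x": 0, "y": 0, "z": 0, "ax": 0, "ay": 0, "az": 8},
    {"x": 0, "y": 0, "z": 0, "ax": 0, "ay": 0, "az": 8},
    {"x": 0, "y": 0, "z": 0, "ax": 0, "ay": 0, "az": 6},
    {"x": 0, "y": 0, "z": 0, "ax": 0, "ay": 0, "az": 6},
  ],
)

```text
time_s: 11.85
tool_pos: [0.567, -0.2199, 0.0721]
tool_rot: [179.9, 0.0, 99.7]
force: [0.5, 0.8, 4.6]
grip_width: 0.0157
grasp_force: 45.0
```

Request:
jog_arm(
  motion=[
    {"x": 0, "y": 0, "z": 0, "ax": 0, "ay": 0, "az": 0},
    {"x": 0, "y": 0, "z": 0, "ax": 0, "ay": 0, "az": 0},
    {"x": 0, "y": 0, "z": 0, "ax": 0, "ay": 0, "az": 0},
    {"x": 0, "y": 0, "z": 0, "ax": 0, "ay": 0, "az": 0},
    {"x": 0, "y": 0, "z": 0, "ax": 0, "ay": 0, "az": 0},
  ],
)

```text
time_s: 12.35
tool_pos: [0.5668, -0.22, 0.072]
tool_rot: [179.9, 0.0, 100.0]
force: [1.7, 1.1, 4.4]
grip_width: 0.0156
grasp_force: 45.0
```

Request:
jog_arm(
  motion=[
    {"x": 0, "y": 0, "z": -0.1, "ax": 0, "ay": 0, "az": 0},
    {"x": 0, "y": 0, "z": -0.1, "ax": 0, "ay": 0, "az": 0},
    {"x": 0, "y": 0, "z": -0.05, "ax": 0, "ay": 0, "az": 0},
    {"x": 0, "y": 0, "z": 0, "ax": 0, "ay": 0, "az": 0},
    {"x": 0, "y": 0, "z": 0, "ax": 0, "ay": 0, "az": 0},
  ],
)

```text
time_s: 12.85
tool_pos: [0.5665, -0.2199, 0.0743]
tool_rot: [180.0, 0.0, 100.0]
force: [2.5, 0.4, 4.5]
grip_width: 0.0156
grasp_force: 45.0
```

Request:
jog_arm(
  motion=[
    {"x": 0, "y": 0, "z": -0.05, "ax": 0, "ay": 0, "az": 0},
    {"x": 0, "y": 0, "z": -0.05, "ax": 0, "ay": 0, "az": 0},
    {"x": 0, "y": 0, "z": 0, "ax": 0, "ay": 0, "az": 0},
    {"x": 0, "y": 0, "z": 0, "ax": 0, "ay": 0, "az": 0},
    {"x": 0, "y": 0, "z": 0, "ax": 0, "ay": 0, "az": 0},
  ],
)

```text
time_s: 13.35
tool_pos: [0.5661, -0.22, 0.0752]
tool_rot: [-180.0, -0.0, 100.0]
force: [4.0, 0.8, 3.2]
grip_width: 0.016
grasp_force: 45.0
```

Request:
jog_arm(
  motion=[
    {"x": 0, "y": 0, "z": -0.05, "ax": 0, "ay": 0, "az": 0},
    {"x": 0, "y": 0, "z": -0.05, "ax": 0, "ay": 0, "az": 0},
    {"x": 0, "y": 0, "z": 0, "ax": 0, "ay": 0, "az": 0},
    {"x": 0, "y": 0, "z": 0, "ax": 0, "ay": 0, "az": 0},
    {"x": 0, "y": 0, "z": 0, "ax": 0, "ay": 0, "az": 0},
  ],
)

```text
time_s: 13.85
tool_pos: [0.5662, -0.2199, 0.076]
tool_rot: [-180.0, 0.0, 100.0]
force: [3.6, -0.6, 0.8]
grip_width: 0.0157
grasp_force: 45.0
```

Request:
jog_arm(
  motion=[
    {"x": 0, "y": 0.03, "z": -0.03, "ax": 0, "ay": 0, "az": 0},
    {"x": 0, "y": 0, "z": -0.02, "ax": 0, "ay": 0, "az": 0},
    {"x": 0, "y": 0, "z": 0, "ax": 0, "ay": 0, "az": 0},
    {"x": 0, "y": 0, "z": 0, "ax": 0, "ay": 0, "az": 0},
    {"x": 0, "y": 0, "z": 0, "ax": 0, "ay": 0, "az": 0},
  ],
)

```text
time_s: 14.35
tool_pos: [0.5661, -0.2199, 0.0763]
tool_rot: [-180.0, -0.0, 100.0]
force: [4.2, -1.3, -5.5]
grip_width: 0.0161
grasp_force: 45.0
```

Request:
jog_arm(
  motion=[
    {"x": 0, "y": 0, "z": -0.03, "ax": 0, "ay": 0, "az": 0},
    {"x": 0, "y": 0, "z": -0.02, "ax": 0, "ay": 0, "az": 0},
    {"x": 0, "y": 0, "z": 0, "ax": 0, "ay": 0, "az": 0},
    {"x": 0, "y": 0, "z": 0, "ax": 0, "ay": 0, "az": 0},
    {"x": 0, "y": 0, "z": 0, "ax": 0, "ay": 0, "az": 0},
  ],
)

```text
time_s: 14.85
tool_pos: [0.5661, -0.2199, 0.0769]
tool_rot: [-180.0, -0.0, 100.0]
force: [4.5, -1.4, -9.5]
grip_width: 0.0153
grasp_force: 45.0
```

Request:
jog_arm(
  motion=[
    {"x": 0, "y": 0, "z": -0.02, "ax": 0, "ay": 0, "az": 0},
    {"x": 0, "y": 0, "z": -0.02, "ax": 0, "ay": 0, "az": 0},
    {"x": 0, "y": 0, "z": 0, "ax": 0, "ay": 0, "az": 0},
    {"x": 0, "y": 0, "z": 0, "ax": 0, "ay": 0, "az": 0},
    {"x": 0, "y": 0, "z": 0, "ax": 0, "ay": 0, "az": 0},
  ],
)

```text
time_s: 15.35
tool_pos: [0.5661, -0.2199, 0.0773]
tool_rot: [-180.0, -0.0, 100.0]
force: [5.3, -2.6, -10.8]
grip_width: 0.0156
grasp_force: 45.0
```

Request:
jog_arm(
  motion=[
    {"x": 0, "y": 0, "z": 0, "ax": 0, "ay": 0, "az": 0},
    {"x": 0, "y": 0, "z": 0, "ax": 0, "ay": 0, "az": 0},
    {"x": 0, "y": 0, "z": 0, "ax": 0, "ay": 0, "az": 0},
    {"x": 0, "y": 0, "z": 0, "ax": 0, "ay": 0, "az": 0},
    {"x": 0, "y": 0, "z": 0, "ax": 0, "ay": 0, "az": 0},
  ],
)

```text
time_s: 15.85
tool_pos: [0.5662, -0.2199, 0.0775]
tool_rot: [-180.0, -0.0, 100.0]
force: [2.5, -2.4, -12.1]
grip_width: 0.0155
grasp_force: 45.0
```

Request:
jog_arm(
  motion=[
    {"x": 0, "y": 0, "z": 0, "ax": 0, "ay": 0, "az": 0},
    {"x": 0, "y": 0, "z": 0, "ax": 0, "ay": 0, "az": 0},
    {"x": 0, "y": 0, "z": 0, "ax": 0, "ay": 0, "az": 0},
    {"x": 0, "y": 0, "z": 0, "ax": 0, "ay": 0, "az": 0},
    {"x": 0, "y": 0, "z": 0, "ax": 0, "ay": 0, "az": 0},
  ],
)

```text
time_s: 16.35
tool_pos: [0.5662, -0.2199, 0.0775]
tool_rot: [-180.0, -0.0, 100.0]
force: [2.0, -2.0, -13.6]
grip_width: 0.0157
grasp_force: 45.0
```

Request:
jog_arm(
  motion=[
    {"x": 0, "y": 0, "z": 0, "ax": 0, "ay": 0, "az": 0},
    {"x": 0, "y": 0, "z": 0, "ax": 0, "ay": 0, "az": 0},
    {"x": 0, "y": 0, "z": 0, "ax": 0, "ay": 0, "az": 0},
    {"x": 0, "y": 0, "z": 0, "ax": 0, "ay": 0, "az": 0},
    {"x": 0, "y": 0, "z": 0, "ax": 0, "ay": 0, "az": 0},
  ],
)

```text
time_s: 16.85
tool_pos: [0.5662, -0.2199, 0.0776]
tool_rot: [-180.0, -0.0, 100.0]
force: [1.7, -2.3, -12.7]
grip_width: 0.0158
grasp_force: 45.0
```

Request:
jog_arm(
  motion=[
    {"x": 0, "y": 0, "z": 0.04, "ax": 0, "ay": 0, "az": 0},
    {"x": 0, "y": 0, "z": 0.04, "ax": 0, "ay": 0, "az": 0},
    {"x": 0, "y": 0, "z": 0.04, "ax": 0, "ay": 0, "az": 0},
    {"x": 0, "y": 0, "z": 0.02, "ax": 0, "ay": 0, "az": 0},
    {"x": 0, "y": 0, "z": 0, "ax": 0, "ay": 0, "az": 0},
  ],
)

```text
time_s: 17.35
tool_pos: [0.5663, -0.2199, 0.0766]
tool_rot: [-180.0, -0.0, 100.0]
force: [-1.0, -1.0, -6.3]
grip_width: 0.0157
grasp_force: 45.0
```

Request:
jog_arm(
  motion=[
    {"x": 0, "y": 0, "z": 0.02, "ax": 0, "ay": 0, "az": 0},
    {"x": 0, "y": 0, "z": 0, "ax": 0, "ay": 0, "az": 0},
    {"x": 0, "y": 0, "z": 0, "ax": 0, "ay": 0, "az": 0},
    {"x": 0, "y": 0, "z": 0, "ax": 0, "ay": 0, "az": 0},
    {"x": 0, "y": 0, "z": 0, "ax": 0, "ay": 0, "az": 0},
  ],
)

```text
time_s: 17.85
tool_pos: [0.5664, -0.2199, 0.0762]
tool_rot: [-180.0, -0.0, 100.0]
force: [-3.0, -0.4, -5.4]
grip_width: 0.0156
grasp_force: 45.0
```

Request:
jog_arm(
  motion=[
    {"x": 0, "y": 0, "z": 0.03, "ax": 0, "ay": 0, "az": 0},
    {"x": 0, "y": 0, "z": 0.02, "ax": 0, "ay": 0, "az": 0},
    {"x": 0, "y": 0, "z": 0, "ax": 0, "ay": 0, "az": 0},
    {"x": 0, "y": 0, "z": 0, "ax": 0, "ay": 0, "az": 0},
    {"x": 0, "y": 0, "z": 0, "ax": 0, "ay": 0, "az": 0},
  ],
)

```text
time_s: 18.35
tool_pos: [0.5666, -0.2199, 0.076]
tool_rot: [180.0, -0.0, 100.0]
force: [-3.3, -0.3, 1.3]
grip_width: 0.0157
grasp_force: 45.0
```

Request:
jog_arm(
  motion=[
    {"x": 0, "y": 0, "z": 0, "ax": 0, "ay": 0, "az": 0},
    {"x": 0, "y": 0, "z": 0, "ax": 0, "ay": 0, "az": 0},
    {"x": 0, "y": 0, "z": 0, "ax": 0, "ay": 0, "az": 0},
    {"x": 0, "y": 0, "z": 0, "ax": 0, "ay": 0, "az": 0},
    {"x": 0, "y": 0, "z": 0, "ax": 0, "ay": 0, "az": 0},
  ],
  claw=1,
)

```text
time_s: 18.85
tool_pos: [0.567, -0.2198, 0.0757]
tool_rot: [180.0, 0.0, 100.0]
force: [-0.3, 0.2, -0.1]
grip_width: 0.0478
grasp_force: 0.0
```

Request:
jog_arm(
  motion=[
    {"x": 0, "y": 0, "z": 0, "ax": 0, "ay": 0, "az": 0},
    {"x": 0, "y": 0, "z": 0, "ax": 0, "ay": 0, "az": 0},
    {"x": 0, "y": 0, "z": 0, "ax": 0, "ay": 0, "az": 0},
    {"x": 0, "y": 0, "z": 0, "ax": 0, "ay": 0, "az": 0},
    {"x": 0, "y": 0, "z": 0, "ax": 0, "ay": 0, "az": 0},
  ],
)

```text
time_s: 19.35
tool_pos: [0.5665, -0.2199, 0.0755]
tool_rot: [180.0, -0.0, 100.0]
force: [0.1, 0.1, -0.7]
grip_width: 0.0842
grasp_force: 0.0
```

Request:
jog_arm(
  motion=[
    {"x": 0, "y": 0, "z": -1, "ax": 0, "ay": 0, "az": 0},
    {"x": 0, "y": 0, "z": -2, "ax": 0, "ay": 0, "az": 0},
    {"x": 0, "y": 0, "z": -3, "ax": 0, "ay": 0, "az": 0},
    {"x": 0, "y": 0, "z": -3, "ax": 0, "ay": 0, "az": 0},
    {"x": 0, "y": 0, "z": -2, "ax": 0, "ay": 0, "az": 0},
  ],
)

```text
time_s: 19.85
tool_pos: [0.5673, -0.2206, 0.1887]
tool_rot: [179.8, 0.1, 100.0]
force: [0.1, -0.0, -0.7]
grip_width: 0.0871
grasp_force: 0.0
```

Request:
jog_arm(
  motion=[
    {"x": 0, "y": 0, "z": 0, "ax": 0, "ay": 0, "az": 0},
    {"x": 0, "y": 0, "z": 0, "ax": 0, "ay": 0, "az": 0},
    {"x": 0, "y": 0, "z": 0, "ax": 0, "ay": 0, "az": 0},
    {"x": 0, "y": 0, "z": 0, "ax": 0, "ay": 0, "az": 0},
    {"x": 0, "y": 0, "z": 0, "ax": 0, "ay": 0, "az": 0},
  ],
)

```text
time_s: 20.35
tool_pos: [0.566, -0.2197, 0.1846]
tool_rot: [-179.9, -0.0, 100.0]
force: [-0.3, -0.8, -0.7]
grip_width: 0.0871
grasp_force: 0.0
```

Run:
```python
from h import *
a=env.read_camera('scene')[:,:,::-1];w=env.read_camera('wrist')[:,:,::-1]
cv2.imwrite('pics/end.png',cv2.hconcat([cv2.resize(a[120:250,150:350],(400,260)),cv2.resize(w,(400,260))]))
```

```text
(no output)
```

View pics/end.png

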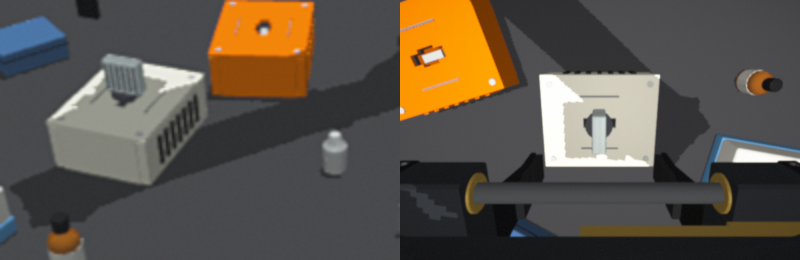

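The cartridge stands upright in the cream lamphouse, at (123,75) in the scene view and (600,132) in the wrist view. Its wing lies crosswise to the slot and the gripper is clear.

```bash
python3 -c "
from cell import env
print(env.sign_off())"
```

```text
the job is handed in; nothing more can be done
None
```

I handed the job in with the cartridge locked and upright in the cream lamphouse: I turned it 90°, pulled it up at 12–13.6 N for just over a second, then eased off and let go. Sign-off returned no verdict.

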